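# Lock the water filter's ring with the pin spanner

## Task

Close the countertop water filter: take the pin spanner off its rest, seat both its pins fully in the two holes of the lock ring, and only then turn the ring clockwise until it is home against its stop. Work gently, without forcing the ring or touching it with the gripper, then lay the spanner back across its rest as it was and leave the other kitchen things alone.

Things in the scene. Friction and masses are not known exactly. Their poses are not given: they have to be found in the camera images.
- filter: countertop water filter, fixed: white box 170 x 170 x 85 mm, grey top. Origin under its centre on the counter. A short steel spout sticks out of its -x side at y = +50 mm, 40 to 67 mm above the counter, to 130 mm from the centre. The lock ring lies on top with sideways play: its centre is up to 5 mm off the filter's in its x and in its y; it stays there unless pushed sideways with over 6 N.
- lock_ring (a joint): aluminium ring, 94 mm across, flat face (radius 22 to 46 mm) 119 mm above the counter; black cap inside 2 mm lower. Two round holes 8.5 mm wide, 10 mm deep, 34 mm either side of its centre. Value: rad clockwise from above; at 0 they lie along the filter's x. Starts at 0 to 0.45, stop at 1.1; turns at 0.3 N m, stays put. Pressed over 1 N it sinks on its gasket, 1 mm per 2 N, 4 mm at most.
- spanner: pin spanner, about 220 g. Origin midway between its pin tips, x along the bar, z up. Two steel pins 7 mm across at x = +34 and -34 mm, z = 0 to 12 mm, tips tapered; dark steel bar 120 x 20 x 8 mm (z = 12 to 20); on it an upright black grip block, 46 mm along x, 14 mm thick along y, z = 20 to 62 mm, to be pinched across the 14 mm from above. Starts lying across the rest, pins down.
- rest: open steel dish fixed to the counter, 100 mm along its x, 60 mm along its y, 30 mm high, walls 6 mm. Origin under its centre, on the counter. The spanner's bar lies across the rims of its two end walls (x = +47 and -47 mm), pins hanging inside with about 6 mm of room along x, so that the spanner's origin is 18 mm above the counter.
- mug: white mug, 76 mm across, 90 mm high, origin under its centre; bystander
- jar: amber glass jar, 60 mm across, 110 mm high, origin under its centre; bystander
- bowl: white bowl, 120 mm across, 55 mm high, origin under its centre; bystander
Things that resemble listed ones, but are neither listed nor needed, are in the scene too. What is meant by the rest is not blue, and is the smaller of those in its own colour. There is more than one size of the spanner; the job needs the middle-sized.

How it is judged:
By the outcome, as a careful person would: the job done as asked, in the order asked, and still so for the second after the job is handed in, with the robot touching nothing.
It also fails if it takes over 72 s, if anything falls off the work surface, if the arm or the gripper's body presses on something with over 40 N, if the wrist force passes 120 N, or if a joint passes its speed limit or range.

## Robot

A 6-joint arm with a two-finger parallel gripper is mounted at the origin on the work surface. World frame = base frame: x ahead of the robot, y to its left, z up, the work surface at z = 0. Lengths are in m, angles in rad, forces in N, time in s.
With the tool pointing down it reaches from about 0.225 to 0.875 m from the base axis. Payload 3.4 kg.
Tool frame: the origin (TCP) lies at the very end of the fingers, on their centre line; the grasp point (between the pads) lies 19 mm behind it; z points along the fingers, y is the line along which they close (so a half turn about z gives the same grasp; the last joint's range is limited). The gripper opens to 85 mm and grips with 20 to 120 N. Pads are 22 mm wide; open, the fingers measure 114 mm over their backs; the gripper's body (76 mm by 85 mm) begins 54 mm behind the grasp point. The pads swing forward as they close: fully open they stand 13 mm farther back than shut.
Start: joints at [-1.445, 0.276, 1.505, -0, 1.361, -0.121], TCP at [0.14, -0.558, 0.231] pointing down, gripper open.
Joint ranges: [-2.89, 2.89], [-0.75, 2.08], [0.22, 2.7], [-1.18, 4.32], [0.11, 2.71], [-2.7, 2.7]. Speed limits (rad/s): [2.57, 2.57, 3.14, 3.14, 3.14, 3.14].

## Interface

Orientations are given as a unit quaternion [w, x, y, z].
In Python, from rig import get_state, optics, sign_off gives the robot as it stands.
- The arm moves only by the tool send_rows, never from a script. Its argument "increments" is a list of rows, each an object with "gripper": the gripper's target within -1 to 1 (shut at 1, half-way at 0, fully open at -1); "linear": the shift along the world's x, y, z in m, a list of three; "delta_rot": the turn, a rotation vector about the world's x, y, z in rad, a list of three. In form: [{"gripper": gripper, "linear": [dx, dy, dz], "delta_rot": [rx, ry, rz]}, ...]. A call has 1 to 8 rows; each row is the pose to reach, as a shift and turn from the pose commanded when the call began; what a row does not reach only later rows make up. A row lasts 1/10 s, in which the tool goes at most 50 mm and 8.59 degrees, less where a joint would pass 70% of its speed; a pose out of reach is approached as far as the arm can. A call with a gripper value outside its range is refused whole. The fingers move at their own pace and stop on an object; "newtons" is the grip in N (left out, the last holds). Time passes only in rows, so rows that repeat a pose let the fingers close. It gives the time, the measured TCP pose, the force, the opening and the grip force at its end, in the units of the state.
- get_state(): the state, without advancing time (a new reading comes with each control period).
- optics.get_image(name): name is "scene" or "top" or "wrist"; returns a dict with "pixels" (480x640x3 uint8, blue, green, red), "K" (3x3 intrinsics, pixels), "rvec" (rotation vector, rad) and "tvec" (3), from world to camera coordinates, as OpenCV has them; the wrist camera has in their place "T_tool_cam" (4x4, takes a point from camera to tool coordinates, whose origin is the TCP and whose axes are the flange's). Camera axes: x right, y down, z forward; pixel columns grow to the right and rows downward; lengths in m; the calibration is good to about 2 mm. A picture is of the moment at which its call begins: read the wrist's pose just before it. There is no depth.
- sign_off(): hands the job in; it is judged then, once.
The state is a dict: "clock": time; "qpos": joint angles; "qd": joint speeds; "effort": joint torques, N m; "position": TCP position; "ee_rot": TCP orientation; "contact_force": force on the tool from outside, world axes, zero at the start; "moment": the same for the moment, N m; "width": finger opening in m; "gripper_force": force on a finger pad.
Only numpy, scipy, OpenCV 4.12 (cv2) and the standard library are available. Lean on these libraries where they do the work, as an engineer would, in place of code of your own. Each camera call takes 0.05 s, during which the arm holds its last target. There are 200 camera calls.

## Working session

There is one attempt and no reset: what is moved stays moved. The work goes in short steps, Python scripts to look and compute and a tool call to move; the robot and the scene stay as the last step left them, time stands still between calls to the robot, and variables do not carry over. Pictures are saved under pics/ and viewed, at most 10 in all, crops included, and the job is handed in when it is done.

Besides the shell and the picture viewer there is one more tool, called after ">>>" as a command line: name --argument value ..., lists and objects as JSON in quotes. send_rows: Moves the arm, as the interface text tells. Its arguments: {"type":"object","properties":{"increments":{"type":"array"},"newtons":{"type":"number"}},"required":["increments"]}

```bash
mkdir -p pics
cat > h.py <<'E'
import numpy as np, cv2
from rig import get_state, optics, sign_off
from scipy.spatial.transform import Rotation as R
def cam(name):
    s=get_state(); d=optics.get_image(name); K=np.array(d["K"])
    if name=="wrist":
        q=s["ee_rot"]; T=np.eye(4); T[:3,:3]=R.from_quat([q[1],q[2],q[3],q[0]]).as_matrix(); T[:3,3]=s["position"]
        C=T@np.array(d["T_tool_cam"]); Rw,o=C[:3,:3],C[:3,3]
    else:
        Rc=cv2.Rodrigues(np.array(d["rvec"],float))[0]; Rw=Rc.T; o=-Rw@np.array(d["tvec"],float).ravel()
    return d["pixels"],K,Rw,o
def ray(c,u,v,z):
    _,K,Rw,o=c; r=Rw@np.linalg.inv(K)@np.array([u,v,1.0]); return o+r*(z-o[2])/r[2]
def pix(c,p):
    _,K,Rw,o=c; q=K@(Rw.T@(np.array(p)-o)); return q[:2]/q[2]
E
python3 - <<'E'
from h import *
for n in("top","scene"):
    c=cam(n); cv2.imwrite(f"pics/{n}0.png",c[0]); print(n,c[3],c[1][0,0]); np.savez(f"{n}0.npz",p=c[0],K=c[1],R=c[2],o=c[3])
print(get_state())
E
```

```text
top [0.4572494 0.0298171 1.6272446] 564.0542622787459
scene [ 1.23595291 -0.53542192  0.68343863] 445.92612992091944
{'clock': 0.1, 'qpos': array([-1.44499578e+00,  2.76540859e-01,  1.50600917e+00,  2.63247122e-05,
        1.36071769e+00, -1.20990760e-01]), 'qd': array([-0.00234175, -0.00351921, -0.00294094,  0.0010807 , -0.00032183,
        0.00066527]), 'effort': array([ 4.39117784e-04, -4.17700446e+01, -2.46404636e+01, -2.50555713e-04,
        5.78624080e-03, -6.05767596e-06]), 'position': array([ 0.14041783, -0.55710022,  0.23051998]), 'ee_rot': array([-8.37564585e-04,  9.92396403e-01,  1.23079967e-01,  1.08564521e-05]), 'contact_force': array([-0.05650689, -0.29921189, -0.14696243]), 'moment': array([0.02927896, 0.00862249, 0.02240039]), 'gripper_force': 0.0, 'width': 0.08537140278846575}
```

View pics/top0.png

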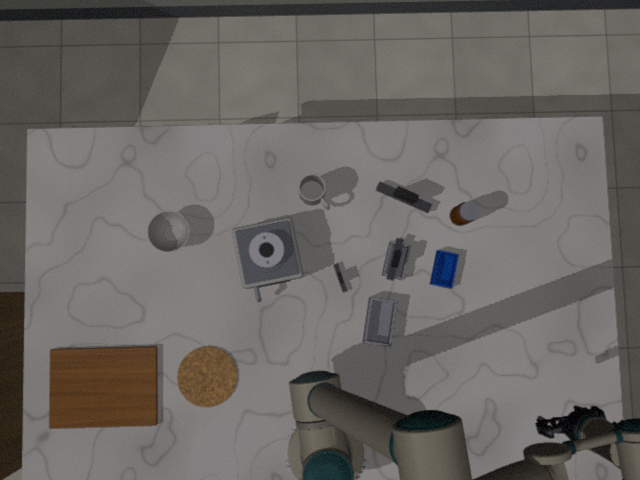

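View pics/scene0.png

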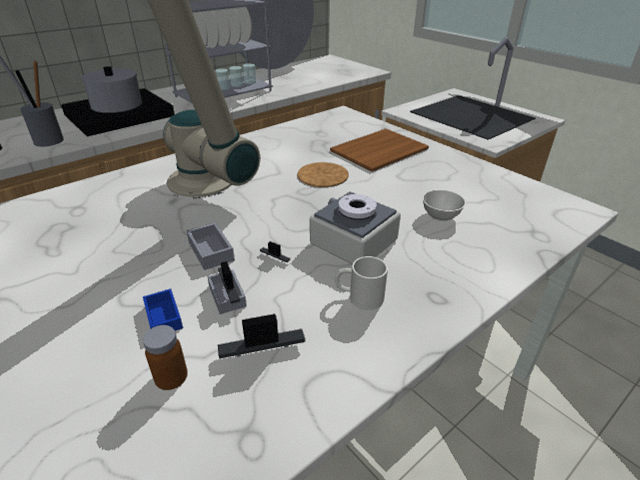

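The top view shows the filter with its ring at about (267,250), with the spout toward the robot at (257,293). The middle spanner lies on the small grey rest at (397,258). The decoys are a small spanner (343,277), a large one (405,195), a larger grey rest (380,320) and a blue one (445,268). The scene view agrees: the spanner on its rest is at (228,285).

Run:
```python
from h import *
d=np.load("top0.npz"); c=(d["p"],d["K"],d["R"],d["o"])
for n,u,v,z in [("ring",267,250,.119),("grip",397,258,.08),("spA",401,240,.038),("spB",392,279,.038),("fc1",234,228,.085),("fc2",291,218,.085),("fc3",302,278,.085),("fc4",243,288,.085),("spout",257,297,.055)]:
    print(n,ray(c,u,v,z).round(3))
t=d["p"]; 
m=(cv2.cvtColor(t,cv2.COLOR_BGR2GRAY)<45).astype(np.uint8)
n,l,s,ce=cv2.connectedComponentsWithStats(m[230:290,370:420]);
for i in range(1,n):
    if s[i,4]>20: print(s[i],ce[i]+[370,230],ray(c,*(ce[i]+[370,230]),.08).round(3))
big=cv2.resize(t[170:320,220:460],None,fx=3.3,fy=3.3,interpolation=cv2.INTER_CUBIC); cv2.imwrite("pics/topc.png",big)
```

```text
ring [0.567 0.146 0.119]
grip [ 0.539 -0.208  0.08 ]
spA [ 0.592 -0.228  0.038]
spB [ 0.482 -0.198  0.038]
fc1 [0.632 0.238 0.085]
fc2 [0.656 0.081 0.085]
fc3 [0.49  0.054 0.085]
fc4 [0.467 0.216 0.085]
spout [0.441 0.181 0.055]
[ 21  18  11  22 137] [395.83211679 258.23357664] [ 0.538 -0.205  0.08 ]
```

View pics/topc.png

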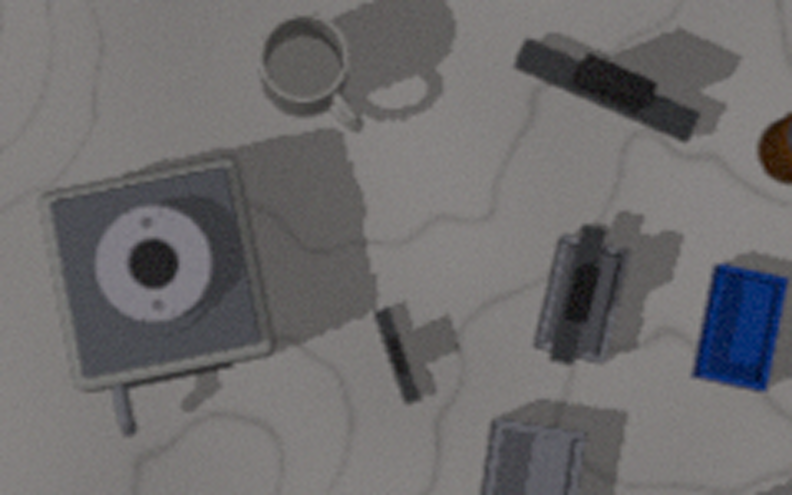

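The ring's hole line has a yaw of about +0.13, the filter about +0.17 and the spanner about -0.245. I'll grasp with tool x at yaw π-0.245, so joint 6 has room for the clockwise turn.

>>> send_rows --increments '[{"gripper": -1,"linear": [0.02,0.02,0.03],"delta_rot": [0,0,0.14]},{"gripper": -1,"linear": [0.05,0.045,0.06],"delta_rot": [0,0,0.28]},{"gripper": -1,"linear": [0.08,0.07,0.08],"delta_rot": [0,0,0.42]},{"gripper": -1,"linear": [0.11,0.1,0.08],"delta_rot": [0,0,0.56]},{"gripper": -1,"linear": [0.14,0.125,0.08],"delta_rot": [0,0,0.7]},{"gripper": -1,"linear": [0.17,0.15,0.08],"delta_rot": [0,0,0.84]},{"gripper": -1,"linear": [0.2,0.175,0.08],"delta_rot": [0,0,0.98]},{"gripper": -1,"linear": [0.23,0.2,0.08],"delta_rot": [0,0,1.12]}]'

```text
clock: 0.9
position: [0.3714, -0.3562, 0.311]
ee_rot: [-0.0, 0.774, 0.634, 0.0]
contact_force: [0.0, -1.0, -0.2]
width: 0.0855
gripper_force: 0.0
```

>>> send_rows --increments '[{"gripper": -1,"linear": [0.02,0.02,0],"delta_rot": [0,0,0.14]},{"gripper": -1,"linear": [0.04,0.04,0],"delta_rot": [0,0,0.28]},{"gripper": -1,"linear": [0.06,0.06,0],"delta_rot": [0,0,0.42]},{"gripper": -1,"linear": [0.08,0.08,0],"delta_rot": [0,0,0.56]},{"gripper": -1,"linear": [0.1,0.1,0],"delta_rot": [0,0,0.7]},{"gripper": -1,"linear": [0.12,0.12,0],"delta_rot": [0,0,0.84]},{"gripper": -1,"linear": [0.14,0.14,0],"delta_rot": [0,0,0.98]},{"gripper": -1,"linear": [0.16,0.15,0],"delta_rot": [0,0,1.12]}]'

```text
clock: 1.7
position: [0.5309, -0.2057, 0.311]
ee_rot: [-0.001, 0.318, 0.948, 0.0]
contact_force: [0.9, -0.3, 0.3]
width: 0.0857
gripper_force: 0.0
```

>>> send_rows --increments '[{"gripper": -1,"linear": [0,0,-0.02],"delta_rot": [0,0,0.14]},{"gripper": -1,"linear": [0,0,-0.04],"delta_rot": [0,0,0.28]},{"gripper": -1,"linear": [0,0,-0.06],"delta_rot": [0,0,0.41]},{"gripper": -1,"linear": [0,0,-0.06],"delta_rot": [0,0,0.41]},{"gripper": -1,"linear": [0,0,-0.06],"delta_rot": [0,0,0.41]}]'

```text
clock: 2.2
position: [0.5304, -0.2076, 0.2512]
ee_rot: [-0.0, 0.123, 0.992, 0.0]
contact_force: [-0.0, 0.5, 0.3]
width: 0.085
gripper_force: 0.0
```

Run:
```python
from h import *
s=get_state(); print(s["clock"],s["position"],s["qpos"],R.from_quat(np.roll(s["ee_rot"],-1)).as_matrix().round(3))
c=cam("wrist"); print(c[3],c[1][0,0],optics.get_image("wrist")["T_tool_cam"]); cv2.imwrite("pics/w1.png",c[0]); np.savez("w1.npz",p=c[0],K=c[1],R=c[2],o=c[3])
```

```text
2.2 [ 0.53036875 -0.20756602  0.25120962] [-4.95257883e-01  2.57828816e-01  1.48100265e+00  1.00503621e-04
  1.40369084e+00 -1.81853746e+00] [[-0.97   0.245 -0.001]
 [ 0.245  0.97   0.001]
 [ 0.001  0.    -1.   ]]
[ 0.46067801 -0.18993509  0.39265282] 363.21161918090985 [[ 1.71931692e-04 -9.59894812e-01 -2.80360339e-01  7.20125988e-02]
 [ 9.99999954e-01  9.44939247e-05  2.89725201e-04  6.50558161e-05]
 [-2.51613369e-04 -2.80360376e-01  9.59894784e-01 -1.41381680e-01]
 [ 0.00000000e+00  0.00000000e+00  0.00000000e+00  1.00000000e+00]]
```

View pics/w1.png

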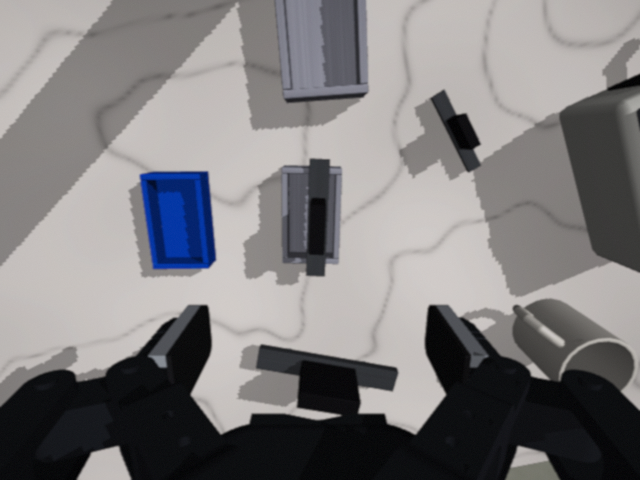

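The wrist view shows the spanner on its rest, with bar ends at about (319,160) and (316,275) and the grip at (317,225). It is nearly aligned with the tool. Next I'll measure it precisely with a dark mask.

Run:
```python
from h import *
d=np.load("w1.npz"); c=(d["p"],d["K"],d["R"],d["o"])
g=cv2.cvtColor(c[0],cv2.COLOR_BGR2GRAY)
for v in (162,168,176,184,192,206,214,222,230,238,246,268,272): print(v,g[v,276:346:2].tolist())
print([int(x) for x in g[150:285:2,317]])
```

```text
162 [197, 197, 197, 198, 200, 199, 199, 199, 197, 196, 195, 192, 188, 177, 172, 181, 176, 77, 55, 53, 54, 51, 53, 51, 52, 53, 64, 160, 196, 194, 195, 194, 194, 193, 194]
168 [198, 175, 138, 124, 128, 128, 128, 129, 126, 126, 126, 126, 123, 105, 82, 80, 67, 52, 56, 55, 54, 50, 52, 52, 53, 52, 60, 103, 116, 116, 114, 110, 125, 178, 194]
176 [123, 121, 115, 118, 131, 121, 66, 83, 84, 87, 86, 89, 85, 85, 85, 87, 67, 55, 55, 56, 55, 52, 54, 53, 53, 53, 57, 77, 84, 73, 96, 129, 132, 175, 194]
184 [131, 131, 129, 124, 132, 121, 66, 80, 85, 86, 84, 87, 85, 83, 84, 85, 65, 53, 55, 54, 54, 54, 52, 53, 54, 54, 63, 84, 86, 75, 104, 130, 133, 175, 195]
192 [136, 135, 129, 124, 132, 121, 66, 81, 85, 87, 86, 87, 85, 84, 86, 85, 63, 53, 55, 55, 53, 52, 52, 54, 54, 55, 62, 86, 84, 71, 111, 132, 134, 178, 195]
206 [136, 136, 128, 121, 131, 121, 78, 83, 84, 86, 86, 85, 84, 84, 93, 120, 71, 25, 14, 15, 17, 13, 12, 14, 15, 43, 77, 86, 83, 74, 122, 132, 146, 190, 195]
214 [136, 135, 130, 121, 130, 112, 58, 75, 83, 87, 84, 86, 83, 83, 108, 120, 62, 22, 13, 12, 14, 14, 16, 14, 18, 44, 77, 88, 83, 78, 125, 1
[... 557 characters left out ...]
 15, 17, 15, 16, 13, 15, 14, 35, 73, 88, 88, 76, 109, 133, 134, 177, 194, 194]
268 [135, 136, 134, 134, 135, 133, 135, 133, 132, 132, 132, 131, 132, 132, 126, 80, 53, 53, 54, 52, 51, 51, 53, 51, 97, 185, 193, 193, 192, 192, 192, 193, 193, 193, 193]
272 [148, 135, 135, 135, 136, 134, 134, 132, 134, 133, 132, 137, 165, 156, 158, 98, 52, 53, 52, 52, 51, 51, 53, 53, 103, 187, 192, 193, 192, 193, 192, 192, 193, 193, 192]
[196, 195, 195, 194, 151, 57, 53, 52, 53, 52, 53, 53, 52, 53, 53, 53, 53, 53, 53, 53, 52, 53, 53, 49, 22, 9, 8, 11, 15, 15, 14, 14, 17, 14, 16, 14, 15, 14, 17, 14, 15, 18, 14, 15, 16, 13, 15, 13, 12, 16, 13, 14, 29, 52, 50, 51, 53, 53, 52, 53, 53, 53, 54, 131, 193, 192, 193, 193]
```

Run:
```python
from h import *
d=np.load("w1.npz"); c=(d["p"],d["K"],d["R"],d["o"])
a=ray(c,319.4,158.5,.038); b=ray(c,315,275.7,.038); print(a,b,np.linalg.norm(a-b),(a+b)/2, np.arctan2(*(a-b)[1::-1]))
print(ray(c,309.5,162,.038)-ray(c,329.5,162,.038))
for u,v in((316.8,206),(315,250)): print(ray(c,u,v,.08))
print(ray(c,315,253.5,.08))
```

```text
[ 0.47860382 -0.19270322  0.038     ] [ 0.59300533 -0.22617786  0.038     ] 0.11919839561634804 [ 0.53580457 -0.20944054  0.038     ] 2.856932547898948
[-0.00467192 -0.01849755  0.        ]
[ 0.51496681 -0.20437621  0.08      ]
[ 0.55337699 -0.21578037  0.08      ]
[ 0.5565812  -0.21659694  0.08      ]
```

>>> send_rows --increments '[{"gripper": -1,"linear": [0.006,-0.002,-0.03],"delta_rot": [0,0,-0.037]},{"gripper": -1,"linear": [0.006,-0.002,-0.065],"delta_rot": [0,0,-0.037]},{"gripper": -1,"linear": [0.006,-0.002,-0.1],"delta_rot": [0,0,-0.037]},{"gripper": -1,"linear": [0.006,-0.002,-0.135],"delta_rot": [0,0,-0.037]},{"gripper": -1,"linear": [0.006,-0.002,-0.17],"delta_rot": [0,0,-0.037]},{"gripper": -1,"linear": [0.006,-0.002,-0.195],"delta_rot": [0,0,-0.037]},{"gripper": -1,"linear": [0.006,-0.002,-0.206],"delta_rot": [0,0,-0.037]},{"gripper": -1,"linear": [0.006,-0.002,-0.206],"delta_rot": [0,0,-0.037]}]'

```text
clock: 3.1
position: [0.5363, -0.2096, 0.0448]
ee_rot: [-0.001, 0.141, 0.99, 0.0]
contact_force: [0.3, 0.5, 0.7]
width: 0.0852
gripper_force: 0.0
```

>>> send_rows --increments '[{"gripper": 1,"linear": [0,0,0],"delta_rot": [0,0,0]},{"gripper": 1,"linear": [0,0,0],"delta_rot": [0,0,0]},{"gripper": 1,"linear": [0,0,0],"delta_rot": [0,0,0]},{"gripper": 1,"linear": [0,0,0],"delta_rot": [0,0,0]},{"gripper": 1,"linear": [0,0,0],"delta_rot": [0,0,0]},{"gripper": 1,"linear": [0,0,0],"delta_rot": [0,0,0]},{"gripper": 1,"linear": [0,0,0],"delta_rot": [0,0,0]},{"gripper": 1,"linear": [0,0,0],"delta_rot": [0,0,0]}]' --newtons 60

```text
clock: 3.9
position: [0.5368, -0.2098, 0.0461]
ee_rot: [0.0, 0.14, 0.99, -0.0]
contact_force: [-0.1, 0.1, 5.2]
width: 0.0133
gripper_force: 58.8
```

>>> send_rows --increments '[{"gripper": 1,"linear": [0,0,0.005],"delta_rot": [0,0,0]},{"gripper": 1,"linear": [0,0,0.015],"delta_rot": [0,0,0]},{"gripper": 1,"linear": [0,0,0.035],"delta_rot": [0,0,0]},{"gripper": 1,"linear": [0,0,0.065],"delta_rot": [0,0,0]},{"gripper": 1,"linear": [0,0,0.1],"delta_rot": [0,0,0]},{"gripper": 1,"linear": [0,0,0.14],"delta_rot": [0,0,0]},{"gripper": 1,"linear": [0,0,0.175],"delta_rot": [0,0,0]},{"gripper": 1,"linear": [0,0,0.195],"delta_rot": [0,0,0]}]'

```text
clock: 4.7
position: [0.5373, -0.21, 0.2441]
ee_rot: [0.002, 0.14, 0.99, -0.001]
contact_force: [0.8, -0.2, -2.2]
width: 0.0131
gripper_force: 58.4
```

>>> send_rows --increments '[{"gripper": 1,"linear": [0.007,0.02,0],"delta_rot": [0,0,0.03]},{"gripper": 1,"linear": [0.018,0.05,0],"delta_rot": [0,0,0.08]},{"gripper": 1,"linear": [0.029,0.083,0],"delta_rot": [0,0,0.13]},{"gripper": 1,"linear": [0.04,0.116,0],"delta_rot": [0,0,0.18]},{"gripper": 1,"linear": [0.052,0.149,0],"delta_rot": [0,0,0.23]},{"gripper": 1,"linear": [0.063,0.182,0],"delta_rot": [0,0,0.28]},{"gripper": 1,"linear": [0.075,0.215,0],"delta_rot": [0,0,0.33]},{"gripper": 1,"linear": [0.086,0.248,0],"delta_rot": [0,0,0.38]}]'

```text
clock: 5.5
position: [0.6225, 0.0399, 0.2404]
ee_rot: [-0.0, -0.05, 0.999, 0.0]
contact_force: [0.8, 0.6, -2.2]
width: 0.0133
gripper_force: 58.5
```

>>> send_rows --increments '[{"gripper": 1,"linear": [0.012,0.033,0],"delta_rot": [0,0,0.035]},{"gripper": 1,"linear": [0.023,0.066,0],"delta_rot": [0,0,0.035]},{"gripper": 1,"linear": [0.035,0.099,0],"delta_rot": [0,0,0.035]},{"gripper": 1,"linear": [0.045,0.125,0],"delta_rot": [0,0,0.035]},{"gripper": 1,"linear": [0.053,0.14,0],"delta_rot": [0,0,0.035]},{"gripper": 1,"linear": [0.053,0.147,0],"delta_rot": [0,0,0.035]},{"gripper": 1,"linear": [0.053,0.147,0],"delta_rot": [0,0,0.035]},{"gripper": 1,"linear": [0.053,0.147,0],"delta_rot": [0,0,0.035]}]'

```text
clock: 6.3
position: [0.6749, 0.1845, 0.2403]
ee_rot: [-0.0, -0.066, 0.998, -0.0]
contact_force: [0.4, -0.6, -1.8]
width: 0.0132
gripper_force: 58.6
```

Run:
```python
from h import *
s=get_state(); print(s["clock"],s["position"],s["qpos"],s["contact_force"])
c=cam("wrist"); cv2.imwrite("pics/w2.png",c[0]); np.savez("w2.npz",p=c[0],K=c[1],R=c[2],o=c[3])
```

```text
6.3 [0.67485954 0.18453346 0.24034296] [ 1.67925030e-01  4.64162596e-01  1.18946431e+00 -7.05224648e-04
  1.48892686e+00 -1.53571055e+00] [ 0.37520074 -0.60614207 -1.7782967 ]
```

View pics/w2.png

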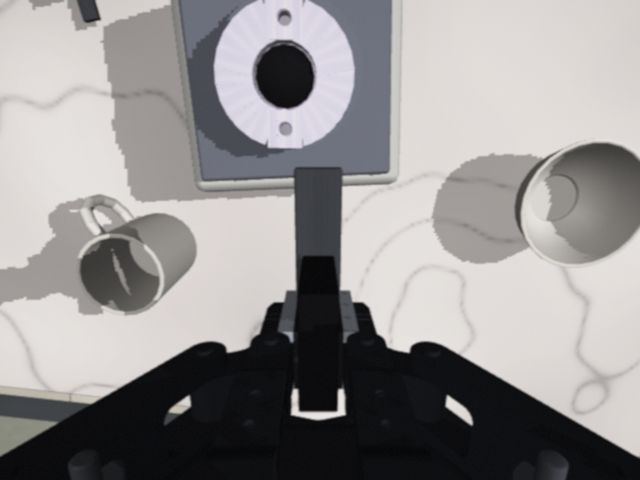

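Both holes are visible, at about (285,17) and (286,128), with the cap at (286,75). The held bar has its near end at v≈168, between u≈295 and 342. Next I'll measure the holes and the bar in the hand.

Run:
```python
from h import *
d=np.load("w2.npz"); c=(d["p"],d["K"],d["R"],d["o"]); g=cv2.cvtColor(c[0],cv2.COLOR_BGR2GRAY)
H=[]
for u0,v0 in((285,17),(286,128)):
    w=g[v0-13:v0+14,u0-13:u0+14]; m=(w<190).astype(np.uint8)
    n,l,s,ce=cv2.connectedComponentsWithStats(m); i=l[13,13]; p=ce[i]+[u0-13,v0-13]; P=ray(c,*p,.119); H.append(P)
    k=np.argwhere(l==i)+[v0-13,u0-13]; e=[ray(c,x,y,.119) for y,x in k]
    print(p,s[i],P, np.ptp(e,axis=0)*1e3)
H=np.array(H); ctr=H.mean(0); dd=H[0]-H[1]; print("holes",ctr,np.linalg.norm(dd),"yaw",np.arctan2(dd[1],dd[0]))
# cap (z .117) 
m=(g[30:120,240:340]<60).astype(np.uint8); n,l,s,ce=cv2.connectedComponentsWithStats(m); i=1+s[1:,4].argmax(); print("cap",ray(c,*(ce[i]+[240,30]),.117),s[i])
# bar edges
s=get_state(); z=s["position"][2]-.008; E=[]
for v in range(176,250,6):
    r=g[v,280:360].astype(float); gr=np.gradient(r); a=280+np.argmin(gr[:35]); b=280+45+np.argmax(gr[45:]); E.append((v,a,b)); 
print(E); col=g[155:185,318].astype(int); print(col.tolist())
```

```text
[283.90995261  16.81990521] [  5   5  15  17 211] [0.53258971 0.14402    0.119     ] [9.27318335 9.26188186 0.        ]
[285.06962025 128.11392405] [  6   6  13  15 158] [0.59969081 0.15202935 0.119     ] [9.3246388 8.6964421 0.       ]
holes [0.56614026 0.14802468 0.119     ] 0.06757741679747636 yaw -3.0227922712445965
cap [0.56654541 0.14789163 0.117     ] [  16   14   58   64 2803]
[(176, np.int64(293), np.int64(342)), (182, np.int64(294), np.int64(342)), (188, np.int64(294), np.int64(341)), (194, np.int64(294), np.int64(341)), (200, np.int64(294), np.int64(341)), (206, np.int64(294), np.int64(341)), (212, np.int64(294), np.int64(341)), (218, np.int64(294), np.int64(341)), (224, np.int64(294), np.int64(341)), (230, np.int64(295), np.int64(341)), (236, np.int64(295), np.int64(340)), (242, np.int64(295), np.int64(340)), (248, np.int64(295), np.int64(340))]
[115, 116, 115, 115, 114, 115, 114, 115, 114, 115, 114, 103, 69, 50, 57, 63, 62, 63, 63, 63, 63, 64, 63, 65, 65, 65, 64, 63, 62, 64]
```

Run:
```python
from h import *
d=np.load("w2.npz"); c=(d["p"],d["K"],d["R"],d["o"]); s=get_state(); T=s["position"]; M=R.from_quat(np.roll(s["ee_rot"],-1)).as_matrix()
print("toolyaw",np.arctan2(M[1,0],M[0,0])-0, M[2])
z=T[2]-.008
L=lambda u,v:(M.T@(ray(c,u,v,z)-T))*1e3
for v in(176,200,224,248):
    a={176:(293.3,342),200:(294,341.3),224:(294.3,341),248:(294.8,340.3)}[v]; print(v,L(a[0],v),L(a[1],v), (L(a[0],v)+L(a[1],v))/2)
print("end",L(318,167))
```

```text
toolyaw -3.009248246288676 [ 6.88060866e-04 -6.10869118e-04 -9.99999577e-01]
176 [57.3190342  -9.29156505  8.04511832] [57.33452476 10.48153154  8.0330502 ] [57.32677948  0.59498324  8.03908426]
200 [47.51903897 -9.17990931  8.03830712] [47.53513228 10.38149819  8.02636873] [47.52708562  0.60079444  8.03233792]
224 [37.34793558 -9.23259537  8.03134096] [37.36492794 10.44622004  8.01933147] [37.35643176  0.60681234  8.02533621]
248 [26.78445761 -9.20140405  8.02405359] [26.80216042 10.34164568  8.01212752] [26.79330901  0.57012082  8.01809055]
end [60.91024958  0.73439439  8.04146474]
```

>>> send_rows --increments '[{"gripper": 1,"linear": [-0.015,-0.005,0],"delta_rot": [0,0,-0.0135]},{"gripper": 1,"linear": [-0.045,-0.015,-0.01],"delta_rot": [0,0,-0.0135]},{"gripper": 1,"linear": [-0.075,-0.025,-0.03],"delta_rot": [0,0,-0.0135]},{"gripper": 1,"linear": [-0.098,-0.033,-0.055],"delta_rot": [0,0,-0.0135]},{"gripper": 1,"linear": [-0.1077,-0.037,-0.075],"delta_rot": [0,0,-0.0135]},{"gripper": 1,"linear": [-0.1077,-0.037,-0.083],"delta_rot": [0,0,-0.0135]},{"gripper": 1,"linear": [-0.1077,-0.037,-0.083],"delta_rot": [0,0,-0.0135]},{"gripper": 1,"linear": [-0.1077,-0.037,-0.083],"delta_rot": [0,0,-0.0135]}]'

```text
clock: 7.15
position: [0.5695, 0.1483, 0.1584]
ee_rot: [0.001, -0.059, 0.998, 0.0]
contact_force: [0.5, -0.1, -1.6]
width: 0.0133
gripper_force: 58.6
```

Run:
```python
from h import *
for i in range(4):
    c=cam("wrist")
    s=get_state(); M=R.from_quat(np.roll(s["ee_rot"],-1)).as_matrix(); print(s["position"].round(5),np.arctan2(M[1,0],M[0,0]).round(4),M[2,:2].round(4),s["contact_force"].round(2),s["moment"].round(3))
np.savez("w3.npz",p=c[0],K=c[1],R=c[2],o=c[3]); cv2.imwrite("pics/w3.png",c[0][:300,160:480])
```

```text
[0.56973 0.14847 0.15862] -3.0222 [-0.0033  0.0002] [ 0.35  0.08 -1.29] [ 0.024  0.017 -0.025]
[0.56958 0.14853 0.15855] -3.0221 [-0.0031  0.0002] [-0.17  0.54 -1.57] [-0.007 -0.03  -0.01 ]
[0.56934 0.1486  0.15841] -3.0219 [-0.0027  0.0002] [-0.3  -0.32 -1.61] [-0.061  0.011 -0.038]
[0.56905 0.1486  0.15822] -3.0218 [-0.0022  0.0001] [ 0.29 -0.3  -1.04] [-0.027  0.013 -0.011]
```

View pics/w3.png

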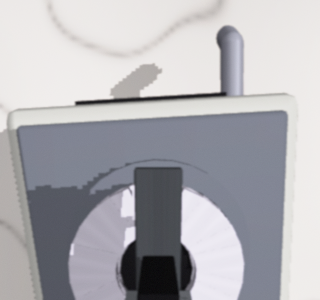

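The crop shows the bar over the ring, centred sideways to within about a millimetre. The arm is still settling.

>>> send_rows --increments '[{"gripper": 1,"linear": [0,0,0],"delta_rot": [0,0,0]},{"gripper": 1,"linear": [0,0,0],"delta_rot": [0,0,0]},{"gripper": 1,"linear": [0,0,0],"delta_rot": [0,0,0]},{"gripper": 1,"linear": [0,0,0],"delta_rot": [0,0,0]},{"gripper": 1,"linear": [0,0,0],"delta_rot": [0,0,0]}]'

```text
clock: 7.85
position: [0.5677, 0.1484, 0.1573]
ee_rot: [-0.0, -0.06, 0.998, 0.0]
contact_force: [0.1, -0.5, -1.8]
width: 0.0134
gripper_force: 58.6
```

```bash
cat > chk.py <<'E'
from h import *
s=get_state(); M=R.from_quat(np.roll(s["ee_rot"],-1)).as_matrix(); print(s["clock"],s["position"].round(5),np.arctan2(M[1,0],M[0,0]).round(4),M[2,:2].round(4),s["contact_force"].round(2),s["moment"].round(3))
E
cat > lat.py <<'E'
from h import *
# ring outline seen beside the bar: least-squares circle of its edge points on the face plane, in tool axes
c=cam("wrist"); s=get_state(); T=s["position"]; M=R.from_quat(np.roll(s["ee_rot"],-1)).as_matrix()
g=cv2.cvtColor(c[0],cv2.COLOR_BGR2GRAY); P=[]
for v in range(200,300,4):
    r=g[v,200:450].astype(int); b=np.where(r>190)[0]
    if len(b)>20: P+= [ray(c,200+b[-1]+.5,v,.119)] + ([ray(c,200+b[0]-.5,v,.119)] if v>225 else [])
P=np.array(P)
from scipy.optimize import least_squares
f=least_squares(lambda x:np.hypot(P[:,0]-x[0],P[:,1]-x[1])-x[2],[.567,.148,.046],loss="soft_l1",f_scale=.0005)
print("ring",f.x,"resid",np.abs(f.fun).mean(), "in tool mm",(M.T@(np.array([f.x[0],f.x[1],.119])-T)*1e3).round(2))
E
python3 chk.py; python3 lat.py
```

```text
7.85 [0.56774 0.14841 0.15732] -3.0219 [0.     0.0001] [ 0.11 -0.54 -1.75] [-0.014  0.005 -0.005]
ring [0.53056722 0.17074334 0.04312926] resid 0.007827621232682878 in tool mm [34.24 26.62 38.32]
```

>>> send_rows --increments '[{"gripper": 1,"linear": [-0.0005,-0.0009,0],"delta_rot": [0,0,0]},{"gripper": 1,"linear": [-0.0005,-0.0009,-0.003],"delta_rot": [0,0,0]},{"gripper": 1,"linear": [-0.0005,-0.0009,-0.006],"delta_rot": [0,0,0]},{"gripper": 1,"linear": [-0.0005,-0.0009,-0.008],"delta_rot": [0,0,0]},{"gripper": 1,"linear": [-0.0005,-0.0009,-0.009],"delta_rot": [0,0,0]},{"gripper": 1,"linear": [-0.0005,-0.0009,-0.01],"delta_rot": [0,0,0]},{"gripper": 1,"linear": [-0.0005,-0.0009,-0.011],"delta_rot": [0,0,0]}]'

```text
clock: 8.6
position: [0.5673, 0.1475, 0.1463]
ee_rot: [0.0, -0.06, 0.998, 0.0]
contact_force: [0.0, -0.2, -2.3]
width: 0.0134
gripper_force: 58.6
```

```bash
python3 chk.py
```

```text
8.6 [0.56733 0.1475  0.14626] -3.0218 [-0.0001  0.0001] [ 0.01 -0.23 -2.34] [ 0.004  0.024 -0.026]
```

Tips are at the face height and there is no contact yet. I'll keep going down in small steps.

>>> send_rows --increments '[{"gripper": 1,"linear": [0,0,-0.0007],"delta_rot": [0,0,0]},{"gripper": 1,"linear": [0,0,-0.0014],"delta_rot": [0,0,0]},{"gripper": 1,"linear": [0,0,-0.002],"delta_rot": [0,0,0]},{"gripper": 1,"linear": [0,0,-0.002],"delta_rot": [0,0,0]}]'

```text
clock: 9.0
position: [0.5672, 0.1475, 0.1443]
ee_rot: [-0.0, -0.06, 0.998, 0.0]
contact_force: [-0.1, 0.4, -1.5]
width: 0.0132
gripper_force: 58.6
```

```bash
python3 chk.py
```

```text
9.0 [0.56723 0.14748 0.14426] -3.0219 [0.0001 0.0001] [-0.14  0.42 -1.53] [-0.022 -0.009  0.011]
```

>>> send_rows --increments '[{"gripper": 1,"linear": [0,0,-0.0007],"delta_rot": [0,0,0]},{"gripper": 1,"linear": [0,0,-0.0014],"delta_rot": [0,0,0]},{"gripper": 1,"linear": [0,0,-0.002],"delta_rot": [0,0,0]},{"gripper": 1,"linear": [0,0,-0.002],"delta_rot": [0,0,0]}]'

```text
clock: 9.4
position: [0.5672, 0.1475, 0.1422]
ee_rot: [-0.0, -0.06, 0.998, 0.0]
contact_force: [-0.6, 0.3, -2.1]
width: 0.0132
gripper_force: 58.6
```

```bash
python3 chk.py
```

```text
9.4 [0.56719 0.14746 0.14221] -3.0219 [0.0002 0.0001] [-0.63  0.33 -2.07] [ 0.002  0.044 -0.005]
```

>>> send_rows --increments '[{"gripper": 1,"linear": [0,0,-0.0008],"delta_rot": [0,0,0]},{"gripper": 1,"linear": [0,0,-0.0016],"delta_rot": [0,0,0]},{"gripper": 1,"linear": [0,0,-0.0024],"delta_rot": [0,0,0]},{"gripper": 1,"linear": [0,0,-0.0032],"delta_rot": [0,0,0]},{"gripper": 1,"linear": [0,0,-0.0038],"delta_rot": [0,0,0]},{"gripper": 1,"linear": [0,0,-0.0038],"delta_rot": [0,0,0]}]'

```text
clock: 10.0
position: [0.5672, 0.1475, 0.1384]
ee_rot: [-0.0, -0.06, 0.998, 0.0]
contact_force: [-0.1, 0.6, -1.8]
width: 0.0132
gripper_force: 58.5
```

```bash
python3 chk.py
```

```text
10.0 [0.5672  0.14747 0.13839] -3.0219 [0.0002 0.0001] [-0.06  0.57 -1.84] [ 0.014 -0.009 -0.027]
```

>>> send_rows --increments '[{"gripper": 1,"linear": [0,0,-0.0005],"delta_rot": [0,0,0]},{"gripper": 1,"linear": [0,0,-0.001],"delta_rot": [0,0,0]},{"gripper": 1,"linear": [0,0,-0.0015],"delta_rot": [0,0,0]},{"gripper": 1,"linear": [0,0,-0.0015],"delta_rot": [0,0,0]}]'

```text
clock: 10.4
position: [0.5673, 0.1475, 0.1371]
ee_rot: [0.0, -0.06, 0.998, 0.0]
contact_force: [-0.5, 0.4, -2.0]
width: 0.0132
gripper_force: 58.6
```

```bash
python3 chk.py
```

```text
10.4 [0.56729 0.14746 0.13708] -3.0219 [-0.0001  0.0001] [-0.54  0.35 -1.99] [-0.003  0.001 -0.007]
```

>>> send_rows --increments '[{"gripper": 1,"linear": [0,0,-0.0005],"delta_rot": [0,0,0]},{"gripper": 1,"linear": [0,0,-0.001],"delta_rot": [0,0,0]},{"gripper": 1,"linear": [0,0,-0.001],"delta_rot": [0,0,0]}]'

```text
clock: 10.7
position: [0.5673, 0.1475, 0.1363]
ee_rot: [0.0, -0.06, 0.998, 0.0]
contact_force: [-0.5, -0.4, 1.2]
width: 0.0131
gripper_force: 58.7
```

>>> send_rows --increments '[{"gripper": 1,"linear": [0,0,-0.0005],"delta_rot": [0,0,0]},{"gripper": 1,"linear": [0,0,-0.0005],"delta_rot": [0,0,0]},{"gripper": 1,"linear": [0,0,-0.0005],"delta_rot": [0,0,0]}]'

```text
clock: 11.0
position: [0.5673, 0.1475, 0.1357]
ee_rot: [0.0, -0.06, 0.998, 0.0]
contact_force: [-1.1, -0.4, 1.5]
width: 0.0133
gripper_force: 58.8
```

```bash
python3 chk.py
```

```text
11.0 [0.56732 0.14751 0.13574] -3.0219 [-0.0003  0.0001] [-1.08 -0.43  1.48] [-0.053  0.175 -0.064]
```

Both pins have bottomed at about 3.5 N net. I'll ease off a little and start turning clockwise.

>>> send_rows --increments '[{"gripper": 1,"linear": [0,0,0.0004],"delta_rot": [0,0,0]},{"gripper": 1,"linear": [0,0,0.0004],"delta_rot": [0,0,-0.03]},{"gripper": 1,"linear": [0,-0.0001,0.0004],"delta_rot": [0,0,-0.07]},{"gripper": 1,"linear": [0,-0.0001,0.0004],"delta_rot": [0,0,-0.11]},{"gripper": 1,"linear": [-0.0001,-0.0001,0.0004],"delta_rot": [0,0,-0.15]},{"gripper": 1,"linear": [-0.0001,-0.0002,0.0004],"delta_rot": [0,0,-0.2]},{"gripper": 1,"linear": [-0.0001,-0.0002,0.0004],"delta_rot": [0,0,-0.2]}]'

```text
clock: 11.7
position: [0.5675, 0.1472, 0.136]
ee_rot: [0.0, 0.04, 0.999, -0.0]
contact_force: [-0.1, -0.3, 0.9]
width: 0.0134
gripper_force: 59.0
```

```bash
python3 chk.py
```

```text
11.7 [0.56746 0.14725 0.13602] 3.0621 [-0.0007 -0.0001] [-0.1  -0.29  0.92] [-0.045  0.024  0.185]
```

>>> send_rows --increments '[{"gripper": 1,"linear": [0,-0.0001,0],"delta_rot": [0,0,-0.05]},{"gripper": 1,"linear": [0,-0.0001,0],"delta_rot": [0,0,-0.1]},{"gripper": 1,"linear": [-0.0001,-0.0001,0],"delta_rot": [0,0,-0.15]},{"gripper": 1,"linear": [-0.0001,-0.0002,0],"delta_rot": [0,0,-0.2]},{"gripper": 1,"linear": [-0.0001,-0.0002,0],"delta_rot": [0,0,-0.25]},{"gripper": 1,"linear": [-0.0002,-0.0003,0],"delta_rot": [0,0,-0.3]},{"gripper": 1,"linear": [-0.0002,-0.0003,0],"delta_rot": [0,0,-0.35]},{"gripper": 1,"linear": [-0.0002,-0.0003,0],"delta_rot": [0,0,-0.4]}]'

```text
clock: 12.5
position: [0.5674, 0.1471, 0.1361]
ee_rot: [0.001, 0.238, 0.971, 0.0]
contact_force: [0.5, -0.3, 0.8]
width: 0.0136
gripper_force: 59.0
```

```bash
python3 chk.py
python3 - <<'E'
from h import *
# filter yaw from box top edge (rim) lines in w2: far-side edges, top z=.085
d=np.load("w2.npz"); c=(d["p"],d["K"],d["R"],d["o"]); g=c[0].astype(int)
hsv=cv2.cvtColor(c[0],cv2.COLOR_BGR2HSV); g=cv2.cvtColor(c[0],cv2.COLOR_BGR2GRAY).astype(int)
for name,u0,u1 in(("L",160,215),("R",375,415)):
    P=[]
    for v in range(10,160,5):
        r=np.gradient(g[v,u0:u1].astype(float)); k=(np.argmin(r) if name=="L" else np.argmax(r)); P.append(ray(c,u0+k,v,.085)[:2])
    P=np.array(P); l=cv2.fitLine(P.astype(np.float32)*1000,cv2.DIST_HUBER,0,.01,.01).ravel(); print(name,np.arctan2(l[1],l[0])%np.pi, l[2:])
E
```

```text
12.5 [0.56744 0.14708 0.13607] 2.6611 [-0.0009  0.0006] [ 0.52 -0.25  0.76] [ 0.001 -0.059  0.297]
L 0.17614546 [570.55865  72.42087]
R 0.17695227 [551.4024  223.34781]
```

The filter yaw is 0.1765, so home should be near tool yaw 2.22, about 0.44 more to go.

>>> send_rows --increments '[{"gripper": 1,"linear": [0,0,0],"delta_rot": [0,0,-0.05]},{"gripper": 1,"linear": [-0.0001,-0.0001,0],"delta_rot": [0,0,-0.1]},{"gripper": 1,"linear": [-0.0001,-0.0001,0],"delta_rot": [0,0,-0.15]},{"gripper": 1,"linear": [-0.0002,-0.0001,0],"delta_rot": [0,0,-0.2]},{"gripper": 1,"linear": [-0.0002,-0.0001,0],"delta_rot": [0,0,-0.25]},{"gripper": 1,"linear": [-0.0002,-0.0001,0],"delta_rot": [0,0,-0.3]},{"gripper": 1,"linear": [-0.0003,-0.0002,0],"delta_rot": [0,0,-0.34]},{"gripper": 1,"linear": [-0.0003,-0.0002,0],"delta_rot": [0,0,-0.38]}]'

```text
clock: 13.3
position: [0.5673, 0.147, 0.1361]
ee_rot: [0.001, 0.417, 0.909, 0.0]
contact_force: [0.0, -0.3, 0.7]
width: 0.0132
gripper_force: 59.0
```

>>> send_rows --increments '[{"gripper": 1,"linear": [0,0,0],"delta_rot": [0,0,-0.01]},{"gripper": 1,"linear": [0,0,0],"delta_rot": [0,0,-0.02]},{"gripper": 1,"linear": [0,0,0],"delta_rot": [0,0,-0.03]},{"gripper": 1,"linear": [0,0,0],"delta_rot": [0,0,-0.03]}]'

```text
clock: 13.7
position: [0.5672, 0.147, 0.1361]
ee_rot: [0.001, 0.43, 0.903, 0.0]
contact_force: [1.5, 1.0, 1.1]
width: 0.0131
gripper_force: 59.0
```

```bash
python3 chk.py
```

```text
13.7 [0.56722 0.14695 0.13609] 2.2516 [-0.0005  0.0012] [1.51 0.97 1.11] [ 0.134 -0.367  0.295]
```

>>> send_rows --increments '[{"gripper": 1,"linear": [0,0,0],"delta_rot": [0,0,-0.01]},{"gripper": 1,"linear": [0,0,0],"delta_rot": [0,0,-0.02]},{"gripper": 1,"linear": [0,0,0],"delta_rot": [0,0,-0.02]}]'

```text
clock: 14.0
position: [0.5672, 0.1469, 0.1361]
ee_rot: [0.001, 0.44, 0.898, 0.0]
contact_force: [2.1, 1.0, 0.7]
width: 0.0129
gripper_force: 59.0
```

```bash
python3 chk.py
```

```text
14.0 [0.56723 0.14692 0.13613] 2.231 [-0.0005  0.0013] [2.11 1.02 0.7 ] [ 0.165 -0.466  0.269]
```

>>> send_rows --increments '[{"gripper": 1,"linear": [0.0003,0.0002,0],"delta_rot": [0,0,0]},{"gripper": 1,"linear": [0.0003,0.0002,0],"delta_rot": [0,0,-0.01]},{"gripper": 1,"linear": [0.0003,0.0002,0],"delta_rot": [0,0,-0.02]},{"gripper": 1,"linear": [0.0003,0.0002,0],"delta_rot": [0,0,-0.02]}]'

```text
clock: 14.4
position: [0.5672, 0.147, 0.136]
ee_rot: [0.0, 0.449, 0.894, 0.0]
contact_force: [3.5, -0.2, 0.7]
width: 0.0132
gripper_force: 59.0
```

```bash
python3 chk.py
```

```text
14.4 [0.56721 0.14695 0.13601] 2.211 [-0.0004  0.0005] [ 3.47 -0.18  0.67] [ 0.094 -0.53   0.253]
```

>>> send_rows --increments '[{"gripper": 1,"linear": [0.0003,0,0],"delta_rot": [0,0,0]},{"gripper": 1,"linear": [0.0005,0,0],"delta_rot": [0,0,0]},{"gripper": 1,"linear": [0.0005,0,0],"delta_rot": [0,0,-0.01]},{"gripper": 1,"linear": [0.0005,0,0],"delta_rot": [0,0,-0.01]}]'

```text
clock: 14.8
position: [0.5673, 0.1469, 0.1359]
ee_rot: [-0.0, 0.453, 0.891, -0.0]
contact_force: [1.4, 0.9, 2.5]
width: 0.0133
gripper_force: 59.1
```

```bash
python3 chk.py
```

```text
14.8 [0.56728 0.14694 0.1359 ] 2.201 [ 0.0001 -0.0003] [1.44 0.94 2.48] [ 0.121 -0.318  0.252]
```

>>> send_rows --increments '[{"gripper": 1,"linear": [0.0002,0.0001,0.0003],"delta_rot": [0,0,-0.01]},{"gripper": 1,"linear": [0.0002,0.0001,0.0003],"delta_rot": [0,0,-0.015]},{"gripper": 1,"linear": [0.0002,0.0001,0.0003],"delta_rot": [0,0,-0.015]}]'

```text
clock: 15.1
position: [0.5673, 0.147, 0.1361]
ee_rot: [-0.0, 0.46, 0.888, -0.0]
contact_force: [0.3, -0.1, 0.8]
width: 0.0133
gripper_force: 59.0
```

```bash
python3 chk.py
```

```text
15.1 [0.56731 0.14696 0.13608] 2.1862 [ 0.0002 -0.0008] [ 0.26 -0.12  0.75] [-0.014 -0.199  0.322]
```

>>> send_rows --increments '[{"gripper": 1,"linear": [0,0,0],"delta_rot": [0,0,-0.01]},{"gripper": 1,"linear": [0,0,0],"delta_rot": [0,0,-0.015]},{"gripper": 1,"linear": [0,0,0],"delta_rot": [0,0,-0.015]}]'

```text
clock: 15.4
position: [0.5673, 0.147, 0.1361]
ee_rot: [-0.0, 0.466, 0.885, -0.0]
contact_force: [0.2, -0.5, 0.5]
width: 0.0131
gripper_force: 59.0
```

```bash
python3 chk.py
```

```text
15.4 [0.56733 0.14696 0.13609] 2.1712 [ 0.0002 -0.0007] [ 0.18 -0.5   0.53] [-0.107 -0.146  0.291]
```

>>> send_rows --increments '[{"gripper": 1,"linear": [0,0,0],"delta_rot": [0,0,-0.01]},{"gripper": 1,"linear": [0,0,0],"delta_rot": [0,0,-0.02]},{"gripper": 1,"linear": [0,0,0],"delta_rot": [0,0,-0.02]}]'

```text
clock: 15.7
position: [0.5673, 0.147, 0.1361]
ee_rot: [-0.0, 0.475, 0.88, -0.0]
contact_force: [0.4, -0.4, 0.1]
width: 0.0133
gripper_force: 59.1
```

```bash
python3 chk.py
```

```text
15.7 [0.5673  0.14701 0.13611] 2.1516 [ 0.0001 -0.0007] [ 0.36 -0.44  0.08] [-0.099  0.002  0.564]
```

The moment rose to 0.56 N m, so the ring is against its stop. I'll back the torque off within the pin play and lift straight out.

>>> send_rows --increments '[{"gripper": 1,"linear": [0,0,0],"delta_rot": [0,0,0.02]},{"gripper": 1,"linear": [0,0,0],"delta_rot": [0,0,0.045]},{"gripper": 1,"linear": [0,0,0],"delta_rot": [0,0,0.045]},{"gripper": 1,"linear": [0,0,0],"delta_rot": [0,0,0.045]}]'

```text
clock: 16.1
position: [0.5674, 0.1471, 0.1362]
ee_rot: [-0.0, 0.455, 0.89, -0.0]
contact_force: [0.6, -0.2, 0.9]
width: 0.0132
gripper_force: 59.0
```

```bash
python3 chk.py
```

```text
16.1 [0.56741 0.14712 0.13616] 2.1958 [ 0.0005 -0.0003] [ 0.64 -0.23  0.94] [-0.081  0.148  0.068]
```

>>> send_rows --increments '[{"gripper": 1,"linear": [0,0,0.002],"delta_rot": [0,0,0]},{"gripper": 1,"linear": [0,0,0.005],"delta_rot": [0,0,0]},{"gripper": 1,"linear": [0,0,0.009],"delta_rot": [0,0,0]},{"gripper": 1,"linear": [0,0,0.014],"delta_rot": [0,0,0]},{"gripper": 1,"linear": [0,0,0.025],"delta_rot": [0,0,0]},{"gripper": 1,"linear": [0,0,0.05],"delta_rot": [0,0,0]},{"gripper": 1,"linear": [0,0,0.085],"delta_rot": [0,0,0]},{"gripper": 1,"linear": [0,0,0.105],"delta_rot": [0,0,0]}]'

```text
clock: 16.9
position: [0.5688, 0.1473, 0.2448]
ee_rot: [0.002, 0.455, 0.89, 0.001]
contact_force: [0.9, 0.3, -1.6]
width: 0.0135
gripper_force: 58.6
```

>>> send_rows --increments '[{"gripper": 1,"linear": [0.02,0.005,0],"delta_rot": [0,0,0.1]},{"gripper": 1,"linear": [0.05,0.012,0],"delta_rot": [0,0,0.24]},{"gripper": 1,"linear": [0.08,0.02,0],"delta_rot": [0,0,0.38]},{"gripper": 1,"linear": [0.1,0.03,0],"delta_rot": [0,0,0.52]},{"gripper": 1,"linear": [0.108,0.037,0],"delta_rot": [0,0,0.62]},{"gripper": 1,"linear": [0.108,0.037,0],"delta_rot": [0,0,0.66]},{"gripper": 1,"linear": [0.108,0.037,0],"delta_rot": [0,0,0.66]},{"gripper": 1,"linear": [0.108,0.037,0],"delta_rot": [0,0,0.66]}]'

```text
clock: 17.7
position: [0.6756, 0.1841, 0.2417]
ee_rot: [0.0, 0.143, 0.99, 0.0]
contact_force: [-0.3, -0.1, -0.9]
width: 0.0136
gripper_force: 58.7
```

```bash
python3 chk.py
python3 - <<'E'
from h import *
c=cam("wrist"); cv2.imwrite("pics/w4.png",c[0]); np.savez("w4.npz",p=c[0],K=c[1],R=c[2],o=c[3])
E
```

```text
17.7 [0.67557 0.18405 0.2417 ] 2.8554 [-0.0002  0.0002] [-0.25 -0.07 -0.89] [ 0.06  -0.073 -0.04 ]
```

View pics/w4.png

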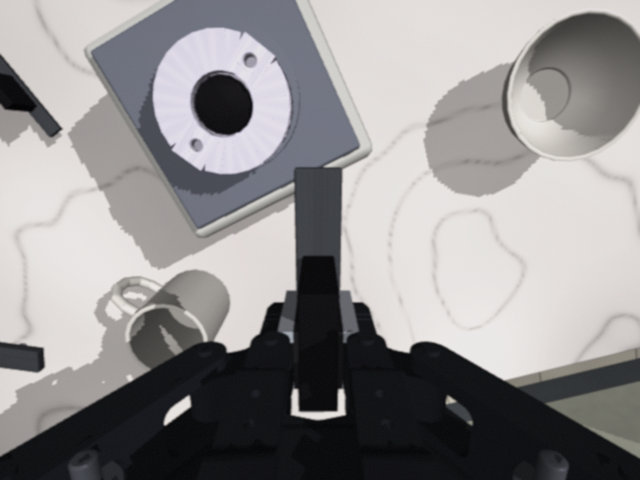

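The ring has turned and its holes are now at about (250,60) and (196,146). I'll check the angle and the bar in the hand.

Run:
```python
from h import *
d=np.load("w4.npz"); c=(d["p"],d["K"],d["R"],d["o"]); g=cv2.cvtColor(c[0],cv2.COLOR_BGR2GRAY); H=[]
for u0,v0 in((250,60),(196,146)):
    m=(g[v0-11:v0+12,u0-11:u0+12]<195).astype(np.uint8); n,l,s,ce=cv2.connectedComponentsWithStats(m); i=l[11,11]; H.append(ray(c,*(ce[i]+[u0-11,v0-11]),.119)); print(s[i])
H=np.array(H); dd=H[0]-H[1]; y=np.arctan2(dd[1],dd[0])%np.pi
print(H.mean(0),np.linalg.norm(dd),"hole yaw",y,"value",(.1765-y)%np.pi)
s=get_state(); T=s["position"]; M=R.from_quat(np.roll(s["ee_rot"],-1)).as_matrix()
for v in(176,200,224,248):
    r=np.gradient(g[v,280:360].astype(float)); a=280+np.argmin(r[:30]); b=325+np.argmax(r[45:]); print(v,a,b)
print(g[158:175,318].tolist())
```

```text
[  3   3  15  16 188]
[  4   3  14  14 152]
[0.56608693 0.14827634 0.119     ] 0.06747995969786752 hole yaw 2.213072278439603 value 1.1050203751501901
176 293 342
200 294 341
224 294 341
248 295 340
[117, 118, 119, 119, 119, 119, 117, 109, 91, 63, 55, 62, 65, 65, 66, 66, 66]
```

The ring is at 1.105 by the camera, against a stop of 1.1, so it is home. The spanner has not shifted in the hand. I'll return it to the rest.

>>> send_rows --increments '[{"gripper": 1,"linear": [-0.007,-0.02,0],"delta_rot": [0,0,0]},{"gripper": 1,"linear": [-0.018,-0.05,0],"delta_rot": [0,0,0]},{"gripper": 1,"linear": [-0.03,-0.085,0],"delta_rot": [0,0,0]},{"gripper": 1,"linear": [-0.042,-0.12,0],"delta_rot": [0,0,0]},{"gripper": 1,"linear": [-0.054,-0.155,0],"delta_rot": [0,0,0]},{"gripper": 1,"linear": [-0.067,-0.19,0],"delta_rot": [0,0,0]},{"gripper": 1,"linear": [-0.079,-0.225,0],"delta_rot": [0,0,0]},{"gripper": 1,"linear": [-0.092,-0.26,0],"delta_rot": [0,0,0]}]'

```text
clock: 18.55
position: [0.5828, -0.0773, 0.2419]
ee_rot: [0.001, 0.143, 0.99, -0.0]
contact_force: [0.8, -0.2, -1.7]
width: 0.0132
gripper_force: 58.8
```

>>> send_rows --increments '[{"gripper": 1,"linear": [-0.012,-0.035,0],"delta_rot": [0,0,0.005]},{"gripper": 1,"linear": [-0.024,-0.07,-0.01],"delta_rot": [0,0,0.005]},{"gripper": 1,"linear": [-0.036,-0.1,-0.03],"delta_rot": [0,0,0.005]},{"gripper": 1,"linear": [-0.043,-0.122,-0.06],"delta_rot": [0,0,0.005]},{"gripper": 1,"linear": [-0.046,-0.133,-0.09],"delta_rot": [0,0,0.005]},{"gripper": 1,"linear": [-0.046,-0.133,-0.11],"delta_rot": [0,0,0.005]},{"gripper": 1,"linear": [-0.046,-0.133,-0.12],"delta_rot": [0,0,0.005]},{"gripper": 1,"linear": [-0.046,-0.133,-0.12],"delta_rot": [0,0,0.005]}]'

```text
clock: 19.35
position: [0.5368, -0.2084, 0.1204]
ee_rot: [-0.001, 0.14, 0.99, 0.001]
contact_force: [-0.2, 1.2, -2.0]
width: 0.0131
gripper_force: 58.7
```

>>> send_rows --increments '[{"gripper": 1,"linear": [0,0,0],"delta_rot": [0,0,0]},{"gripper": 1,"linear": [0,0,0],"delta_rot": [0,0,0]},{"gripper": 1,"linear": [0,0,0],"delta_rot": [0,0,0]},{"gripper": 1,"linear": [0,0,0],"delta_rot": [0,0,0]}]'

```text
clock: 19.75
position: [0.5382, -0.2089, 0.1221]
ee_rot: [0.001, 0.14, 0.99, -0.0]
contact_force: [-0.0, 0.1, -2.2]
width: 0.0131
gripper_force: 58.7
```

```bash
python3 chk.py
```

```text
19.75 [ 0.53817 -0.20891  0.12209] 2.8617 [-0.0016 -0.0003] [-0.05  0.08 -2.17] [-0.001  0.018 -0.002]
```

>>> send_rows --increments '[{"gripper": 1,"linear": [-0.0006,-0.0007,-0.015],"delta_rot": [0,0,0]},{"gripper": 1,"linear": [-0.0006,-0.0007,-0.035],"delta_rot": [0,0,0]},{"gripper": 1,"linear": [-0.0006,-0.0007,-0.052],"delta_rot": [0,0,0]},{"gripper": 1,"linear": [-0.0006,-0.0007,-0.062],"delta_rot": [0,0,0]},{"gripper": 1,"linear": [-0.0006,-0.0007,-0.064],"delta_rot": [0,0,0]},{"gripper": 1,"linear": [-0.0006,-0.0007,-0.064],"delta_rot": [0,0,0]},{"gripper": 1,"linear": [-0.0006,-0.0007,-0.064],"delta_rot": [0,0,0]},{"gripper": 1,"linear": [-0.0006,-0.0007,-0.064],"delta_rot": [0,0,0]}]'

```text
clock: 20.55
position: [0.5377, -0.21, 0.0582]
ee_rot: [0.001, 0.14, 0.99, -0.0]
contact_force: [0.2, -0.4, -2.3]
width: 0.013
gripper_force: 58.8
```

```bash
python3 chk.py
```

```text
20.55 [ 0.53774 -0.20996  0.05816] 2.8613 [-0.0019 -0.0003] [ 0.21 -0.37 -2.28] [ 0.032 -0.003 -0.058]
```

Within 1 mm of the pick-up pose. Lowering gently until it touches.

>>> send_rows --increments '[{"gripper": 1,"linear": [-0.0008,0.0002,-0.003],"delta_rot": [0,0,0]},{"gripper": 1,"linear": [-0.0008,0.0002,-0.006],"delta_rot": [0,0,0]},{"gripper": 1,"linear": [-0.0008,0.0002,-0.008],"delta_rot": [0,0,0]},{"gripper": 1,"linear": [-0.0008,0.0002,-0.0095],"delta_rot": [0,0,0]},{"gripper": 1,"linear": [-0.0008,0.0002,-0.011],"delta_rot": [0,0,0]},{"gripper": 1,"linear": [-0.0008,0.0002,-0.011],"delta_rot": [0,0,0]},{"gripper": 1,"linear": [-0.0008,0.0002,-0.011],"delta_rot": [0,0,0]}]'

```text
clock: 21.25
position: [0.5363, -0.2094, 0.0462]
ee_rot: [0.0, 0.14, 0.99, 0.0]
contact_force: [-0.4, -0.2, -1.5]
width: 0.0134
gripper_force: 59.0
```

```bash
python3 chk.py
```

```text
21.25 [ 0.53632 -0.20943  0.04618] 2.8613 [-0.0001  0.0001] [-0.43 -0.21 -1.52] [ 0.006 -0.055  0.008]
```

>>> send_rows --increments '[{"gripper": 1,"linear": [0,0,-0.0005],"delta_rot": [0,0,0]},{"gripper": 1,"linear": [0,0,-0.001],"delta_rot": [0,0,0]},{"gripper": 1,"linear": [0,0,-0.001],"delta_rot": [0,0,0]}]'

```text
clock: 21.55
position: [0.5363, -0.2094, 0.0461]
ee_rot: [0.0, 0.14, 0.99, -0.0]
contact_force: [-2.7, 1.4, 5.3]
width: 0.0135
gripper_force: 60.0
```

>>> send_rows --increments '[{"gripper": 1,"linear": [0,0,0.0006],"delta_rot": [0,0,0]},{"gripper": 0.5,"linear": [0,0,0.0006],"delta_rot": [0,0,0]},{"gripper": 0,"linear": [0,0,0.0006],"delta_rot": [0,0,0]},{"gripper": -0.5,"linear": [0,0,0.0006],"delta_rot": [0,0,0]},{"gripper": -1,"linear": [0,0,0.0006],"delta_rot": [0,0,0]},{"gripper": -1,"linear": [0,0,0.0006],"delta_rot": [0,0,0]},{"gripper": -1,"linear": [0,0,0.0006],"delta_rot": [0,0,0]},{"gripper": -1,"linear": [0,0,0.0006],"delta_rot": [0,0,0]}]'

```text
clock: 22.35
position: [0.5363, -0.2094, 0.0458]
ee_rot: [-0.0, 0.14, 0.99, 0.0]
contact_force: [0.5, 0.1, 0.0]
width: 0.0858
gripper_force: 0.0
```

>>> send_rows --increments '[{"gripper": -1,"linear": [0,0,0.01],"delta_rot": [0,0,0]},{"gripper": -1,"linear": [0,0,0.03],"delta_rot": [0,0,0]},{"gripper": -1,"linear": [0,0,0.06],"delta_rot": [0,0,0]},{"gripper": -1,"linear": [0,0,0.1],"delta_rot": [0,0,0]},{"gripper": -1,"linear": [0,0,0.14],"delta_rot": [0,0,0]},{"gripper": -1,"linear": [0,0,0.18],"delta_rot": [0,0,0]},{"gripper": -1,"linear": [0,0,0.205],"delta_rot": [0,0,0]},{"gripper": -1,"linear": [0,0,0.205],"delta_rot": [0,0,0]}]'

```text
clock: 23.15
position: [0.5383, -0.2105, 0.2564]
ee_rot: [0.005, 0.14, 0.99, -0.002]
contact_force: [0.0, -0.2, 0.1]
width: 0.0853
gripper_force: 0.0
```

```bash
python3 chk.py
python3 - <<'E'
from h import *
c=cam("wrist"); cv2.imwrite("pics/w5.png",c[0])
E
```

```text
23.15 [ 0.53834 -0.21047  0.25635] 2.8614 [-0.01  -0.002] [ 0.04 -0.24  0.1 ] [-0.04   0.015 -0.022]
```

View pics/w5.png

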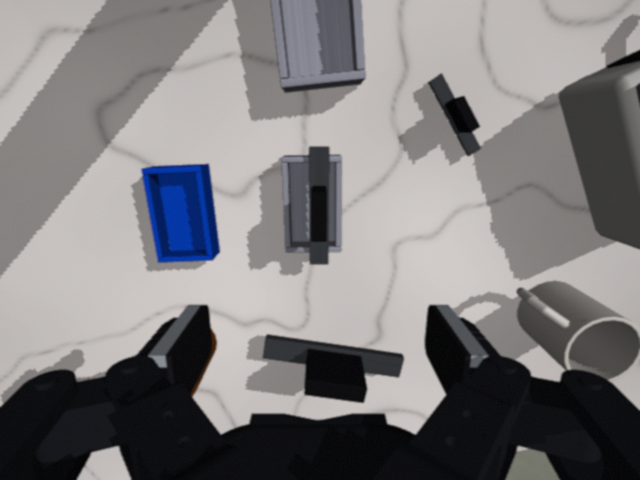

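The spanner lies across its rest as before, with bar ends at (319,148) and (318,263). The robot is clear of everything and the other things have not moved.

```bash
python3 -c "
from rig import sign_off; print(sign_off())"
```

```text
the job is handed in; nothing more can be done
None
```

The filter is closed and the job is handed in: the ring is home at its stop (about 1.10 rad by camera), the spanner is back across its rest, and the other kitchen things I could see in the last view hadn't moved.

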